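# Shut the seawater isolating valve and clamp its lever off

### The job

Isolate the bench's seawater line: swing the valve lever from along the pipe to fully across it, home in its shut detent beside the fixed lock-off arm. Then take the spring clamp that lies flat on the bench and clip it upright, from above, well down over the lever and the lock-off arm together, jaws gripping both between hub and black handgrip, and let go. Leave the tub, bottle and dish where they stand.

Things in the scene. Friction and masses are not known exactly. Their poses are not given: they have to be found in the camera images.
- valve: Fixed grey pipe with its valve. Origin on the bench under the valve's stem; z up (stem axis, about which the lever turns), y along the pipe. Pipe 50 mm diameter, axis 70 mm above the bench, y -120 to +240 mm, at both ends turned down to 96 mm bench flanges; union nuts 84 mm diameter, y -62 to +62 mm.
- lever (a joint): Angle of the valve lever, rad. 0: open, along valve +y. 1.571: shut, along valve -x (anticlockwise from above). End stops at both. A sprung detent holds either end: about 1 N m (7 N at the grip) to break out, falling off past 0.4 rad; let go before half way it springs back, beyond 0.9 rad it snaps shut by itself.
- lever_grip (a point): Centre of the lever's black handgrip, 139 mm from the stem axis, 131 mm above the bench. The grip is 62 mm long (along the lever), 20 mm thick, 30 mm high (116 to 146 mm above the bench). Its axes are the lever's: y points outward along the lever, z up.
- blade: The lever's steel strip with its handgrip, turning with the lever. Strip 6 mm thick, on edge, 118 to 144 mm above the bench, 15 to 108 mm from the stem axis. Origin on the stem axis at bench height, y outward along the lever, z up.
- stop_arm: Fixed lock-off arm: steel strip on edge beside the shut lever, 5 mm thick, 26 mm high like the lever, 24 to 110 mm from the stem axis. Origin: where the clamp goes, level with the top edges of both strips (144 mm up), 66 mm from the stem, mid of their joint thickness of 13 mm (y: arm -6.5 to -1.5, shut lever +0.5 to +6.5 mm). Axes as the valve's: x along the shut lever to the stem, z up.
- clamp: Loose broad spring clamp of steel with two black rubber jaws, 100 mm long, about 170 g. Origin: middle of its hinge pin; y along the pin (60 mm long, centred); z from jaws to levers; x from half to half. At the start it lies flat on one jaw and one lever: pin 21 mm above the bench, z axis 9 degrees above level. Stood on its jaw ends (pin 48 mm up) it stays, even if set down 12 degrees askew.
- clamp_a (a joint): Opening of one clamp half, rad, 0 (closed) to 0.40. Squeezing the levers opens both halves alike; the gap at the jaw ends is about 92 mm per rad of each. Squeezed to 26 mm over all at clamp_levers each half stands near 0.3 (27 mm gap); this takes about 10 N. Gripping both strips it reads about 0.14.
- clamp_b (a joint): The same for the other half.
- clamp_mouth (a point): Middle of the jaw ends, 46 mm from the pin along the clamp's -z; axes as the clamp's. The jaws are 56 mm wide (y), reach from z -48 to -17 mm of the pin and are together 28 mm thick (x) at their ends, 37 mm at z -19. Between jaws and pin the steel backs are 50 mm wide and 25 mm thick in all. Centre of mass: about 5 mm from the pin towards the jaws.
- clamp_levers (a point): Between the levers, 42 mm from the pin along the clamp's +z: squeeze here along the clamp's x; axes as the clamp's. The levers are 4 mm plates, 42 mm wide (y), spreading from 20 mm over all at the pin to 52 mm here and 59 mm at their ends (z +52).
- tub: Clear plastic tub, 120 x 170 x 60 mm, open on top; origin under its centre. Bystander.
- bottle: White bottle, 64 mm diameter, 150 mm high; origin under its centre. Bystander.
- dish: Glass culture dish, 90 mm diameter, 60 mm high; origin under its centre. Bystander.
Not all that is in view belongs to the job. Leave any green or orange look-alike of the clamp alone.

How it is judged:
By the outcome, as a careful person would: the job done as asked, in the order asked, and still so for the second after the job is handed in, with the robot touching nothing.
It also fails if it takes over 72 s, if anything falls off the work surface, if the arm or the gripper's body presses on something with over 40 N, if the wrist force passes 120 N, or if a joint passes its speed limit or range.

### The arm

A 6-joint arm with a two-finger parallel gripper is mounted at the origin on the work surface. World frame = base frame: x ahead of the robot, y to its left, z up, the work surface at z = 0. Lengths are in mm, angles in rad, forces in N, time in s.
With the tool pointing down it reaches from about 325 to 875 mm from the base axis. Payload 4.4 kg.
Tool frame: the origin (TCP) lies on the centre line of the jaws, within the pads' length; the fingertips stand ahead of it and the grasp point (between the pads) lies 6 mm ahead of it (ctrl.tcp_to_tips is the z of the fingertips in the tool frame, in mm); z points along the fingers, y is the line along which they close (so a half turn about z gives the same grasp; the last joint's range is limited). The gripper opens to 85 mm and grips with 20 to 120 N. Pads are 22 mm wide; open, the fingers measure 114 mm over their backs; the gripper's body (76 mm by 85 mm) begins 54 mm behind the grasp point. The pads swing forward as they close: fully open they stand 13 mm farther back than shut.
Start: joints at [-1.264, 0.207, 1.542, -0, 1.393, -0.15], TCP at [254.125, -515.799, 256.282] pointing down, gripper open.
Joint ranges: [-2.73, 2.73], [-0.86, 2.22], [0.23, 2.46], [-1.11, 4.25], [0.08, 2.63], [-2.82, 2.82]. Speed limits (rad/s): [2.79, 2.79, 3.14, 3.14, 3.14, 3.14].

### API

Orientations are given as a 3x3 rotation matrix whose columns are the frame's x, y, z axes.
In Python, from plant import ctrl, sensors, optics gives the robot as it stands. Calls block until the motion is done:
- ctrl.move_ptp(position, orientation): joint-space move of the TCP to a pose.
- ctrl.move_l(position, rot=None, vel=150, threshold=None): straight line of the TCP; rot=None keeps the orientation; vel is the mean speed in mm/s. With threshold (N) it stops when the force on the tool has changed by that much, and returns True; else False.
- ctrl.set_joints(angles): joint-space move.
- ctrl.gripper_to(opening, force=None): finger opening in mm; force is the grip in N (None keeps the last); returns when the fingers have stopped.
- ctrl.hold(seconds).
- ctrl.solve_ik(position, orientation): joint angles nearest the present ones, or None.
- sensors.read_state(): the state.
- optics.grab_frame(name): name is "scene" or "side" or "wrist"; returns (picture, depth): 420x560x3 uint8, red, green, blue; 420x560 float32, mm along the optical axis (not along the pixel's ray), 0 where there is no reading.
- optics.camera_params(name): a dict with "mtx" (3x3 intrinsics, pixels), "R" (3x3) and "t" (3): a world point X has camera coordinates R X + t; the wrist camera has in their place "T_tool_cam" (4x4, takes a point from camera to tool coordinates, whose origin is the TCP and whose axes are the flange's). Camera axes: x right, y down, z forward; pixel columns grow to the right and rows downward; lengths in mm; the calibration is good to about 2 mm. A picture is of the moment at which its call begins: read the wrist's pose just before it. camera_params takes no time and is no camera call.
A pose or a line that the arm cannot do raises ctrl.MotionError and nothing moves.
- ctrl.finish_job(): hands the job in; it is judged then, once.
The state is a dict: "t": time; "q": joint angles; "qvel": joint speeds; "tau": joint torques, N m; "eef_pos": TCP position; "eef_rot": TCP orientation; "force": force on the tool from outside, world axes, zero at the start; "wrist_torque": the same for the moment, N m; "grip_width": finger opening in mm; "grasp_force": force on a finger pad.
Only numpy, scipy, OpenCV 4.12 (cv2) and the standard library are available. Lean on these libraries where they do the work, as an engineer would, in place of code of your own. Each camera call takes 0.05 s, during which the arm holds its last target. There are 200 camera calls.

## Working session

There is one attempt and no reset: what is moved stays moved. The work goes in short steps, each a Python script; the robot and the scene stay as the last script left them, time stands still between calls to the robot, and variables do not carry over. Pictures are saved under pics/ and viewed, at most 10 in all, crops included, and the job is handed in when it is done.

```bash
ls; mkdir -p pics; python3 - <<'E'
from plant import ctrl, sensors, optics
import cv2, numpy as np
for n in ["scene","side"]:
    p,d=optics.grab_frame(n); cv2.imwrite(f"pics/{n}0.png",p[:,:,::-1]); np.save(f"pics/{n}0.npy",d)
    c=optics.camera_params(n); print(n,np.round(c["mtx"],1).tolist(),np.round(c["R"],3).tolist(),np.round(c["t"],1).tolist(),(d>0).mean())
print(optics.camera_params("wrist")); print(ctrl.tcp_to_tips, sensors.read_state())
a=cv2.imread("pics/scene0.png");b=cv2.imread("pics/side0.png")
E
```

```text
pics
scene [[386.8, 0.0, 278.5], [0.0, 386.8, 207.9], [0.0, 0.0, 1.0]] [[-0.862, 0.507, -0.008], [0.365, 0.61, -0.703], [-0.352, -0.608, -0.711]] [516.5, -78.9, 1020.3] 0.9961692176870748
side [[515.4, 0.0, 282.4], [0.0, 515.4, 204.3], [0.0, 0.0, 1.0]] [[-0.991, -0.137, -0.011], [-0.095, 0.738, -0.668], [0.099, -0.66, -0.744]] [554.6, 164.5, 1168.8] 0.9959991496598639
{'mtx': array([[317.70360714,   0.        , 277.04330045],
       [  0.        , 317.70360714, 202.81994923],
       [  0.        ,   0.        ,   1.        ]]), 'T_tool_cam': array([[ 4.24520915e-04, -9.65389435e-01, -2.60812305e-01,
         6.40056072e+01],
       [ 9.99999506e-01,  6.44119159e-04, -7.56502366e-04,
        -1.75385194e-01],
       [ 8.98313594e-04, -2.60811855e-01,  9.65389232e-01,
        -1.18188279e+02],
       [ 0.00000000e+00,  0.00000000e+00,  0.00000000e+00,
         1.00000000e+00]])}
25.0 {'t': 0.1, 'q': array([-1.26348280e+00,  2.07383665e-01,  1.54279783e+00, -2.82504789e-05,
        1.39349648e+00, -1.50499029e-01]), 'qvel': array([-1.02148226e-03,  1.74129143e-03, -3.29798424e-03,  1.21757115e-03,
        2.39034600e-03,  6.27068476e-05]), 'tau': array([-4.63908545e-04, -3.84093046e+01, -2.92547464e+01, -1.62824431e-04,
        4.89688638e-03,  3.54354813e-05]), 'eef_pos': array([ 253.93434574, -515.19333631,  255.22034912]), 'eef_rot': array([[ 8.97019345e-01,  4.41990794e-01, -6.57313420e-04],
       [ 4.41991191e-01, -8.97017207e-01,  1.97921390e-03],
       [ 2.85172876e-04, -2.06591990e-03, -9.99997825e-01]]), 'force': array([-0.04620772,  0.19327766,  0.22431434]), 'wrist_torque': array([-0.00082318, -0.04084008, -0.01195452]), 'grasp_force': 0.0, 'grip_width': 85.52255651804059}
```

View pics/scene0.png

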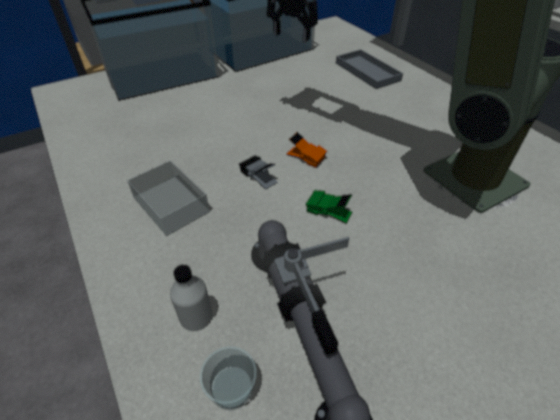

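View pics/side0.png

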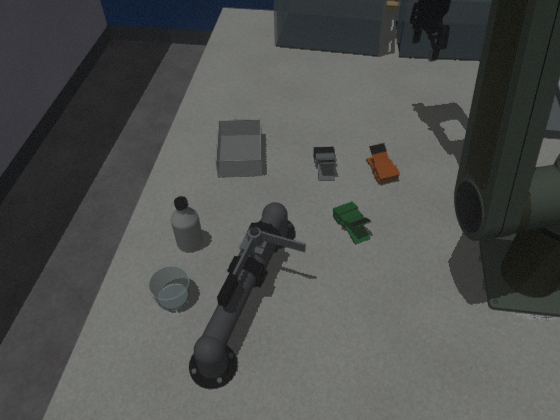

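Candidates for the clamp: the grey/black one at scene (258,170) / side (325,162), the orange one at scene (307,150) and the green one at scene (330,205). The grey steel one fits the description. The lever runs from the stem at scene (293,257) to the grip at (325,335), and the lock-off arm ends at (348,240).

```bash
cat > h.py <<'E'
from plant import ctrl, sensors, optics
import cv2, numpy as np
def cloud(n):
    s=sensors.read_state(); p,d=optics.grab_frame(n); c=optics.camera_params(n); K=c["mtx"]
    v,u=np.indices(d.shape); P=np.stack([(u-K[0,2])*d/K[0,0],(v-K[1,2])*d/K[1,1],d],-1)
    if n=="wrist":
        T=c["T_tool_cam"]; P=P@T[:3,:3].T+T[:3,3]; W=P@s["eef_rot"].T+s["eef_pos"]
    else: W=(P-c["t"])@c["R"]
    W[d<=0]=np.nan
    return p,W
def save(n,p,box=None,s=1):
    if box: p=p[box[1]:box[3],box[0]:box[2]]
    cv2.imwrite("pics/"+n,cv2.resize(p[:,:,::-1],None,fx=s,fy=s,interpolation=cv2.INTER_CUBIC))
def Rd(a):  # tool down, tool y (closing line) at world angle a
    c,s=np.cos(a),np.sin(a); y=np.array([c,s,0]); z=np.array([0,0,-1.]); return np.stack([np.cross(y,z),y,z],1)
E
python3 - <<'E'
from h import *
R={}
for n,B in [("scene",dict(grip=(310,310,340,355),stem=(280,245,310,275),arm=(300,232,352,262),clamp=(236,150,282,190),tub=(125,160,212,235),bottle=(168,262,212,330),dish=(200,345,260,408))),
 ("side",dict(grip=(215,268,242,308),stem=(244,222,266,246),arm=(262,230,308,252),clamp=(308,142,342,184)))]:
    p,W=cloud(n); 
    for k,(a,b,c,d) in B.items():
        w=W[b:d,a:c].reshape(-1,3); q=p[b:d,a:c].reshape(-1,3).max(1)
        lo={'grip':120,'stem':120,'arm':120,'clamp':8}.get(k,15)
        m=w[:,2]>lo
        if k=='grip': m&=q<60
        w=w[m]; 
        if len(w)<5: print(n,k,len(w)); continue
        c0=np.median(w,0); e=np.cov(w[:,:2].T); ev,V=np.linalg.eigh(e); 
        print(n,k,len(w),c0.round(),"min",w.min(0).round(),"max",w.max(0).round(),"axis deg",np.degrees(np.arctan2(V[1,1],V[0,1])).round(1),np.sqrt(ev).round(1))
    if n=="scene": save("clamp0.png",p,(230,120,370,290),3.5)
E
```

```text
scene grip 665 [642. 207. 145.] min [625. 158. 120.] max [653. 233. 149.] axis deg 79.2 [ 5.5 18.6]
scene stem 499 [612.  70. 144.] min [574.  50. 120.] max [624. 105. 155.] axis deg -158.4 [ 9.4 14.9]
scene arm 514 [548.  73. 136.] min [499.  60. 120.] max [602.  83. 148.] axis deg 169.4 [ 2.4 27.7]
scene clamp 597 [ 490. -299.   31.] min [ 456. -357.    8.] max [ 520. -253.   59.] axis deg 107.9 [15.3 26.2]
scene tub 2061 [ 722. -308.   41.] min [ 649. -413.   15.] max [ 796. -223.   62.] axis deg 96.8 [43.1 73.3]
scene bottle 1903 [787.  20.  97.] min [753. -19.  15.] max [816.  34. 153.] axis deg 172.4 [11.5 15.9]
scene dish 1582 [781. 135.  47.] min [738. 110.  15.] max [827. 199.  64.] axis deg 79.2 [25.9 28.5]
side grip 441 [635. 207. 144.] min [622. 145. 120.] max [652. 234. 149.] axis deg 77.3 [ 5.7 22.2]
side stem 293 [605.  73. 144.] min [586.  54. 120.] max [624. 103. 156.] axis deg -140.0 [ 7.5 11. ]
side arm 394 [547.  74. 135.] min [500.  60. 120.] max [593.  86. 147.] axis deg 168.7 [ 2.1 28.5]
side clamp 514 [ 485. -297.   31.] min [ 455. -352.    8.] max [ 519. -242.   62.] axis deg 103.4 [15.2 26.6]
```

View pics/clamp0.png

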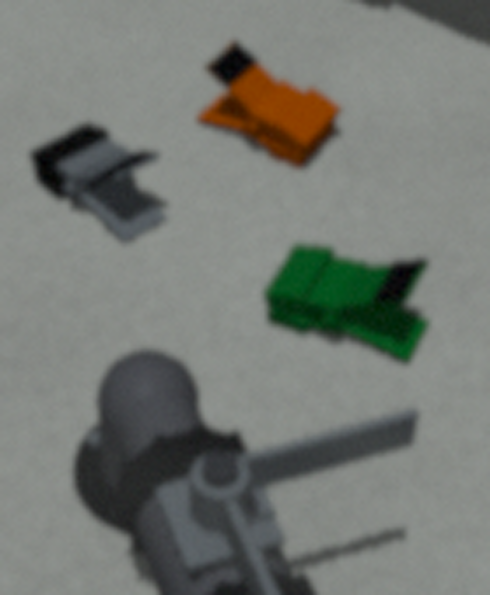

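The crop confirms it: steel with black jaws pointing -y and levers pointing +y. The green and orange ones are the look-alikes. Next is a closer look from above the valve.

```bash
python3 - <<'E'
from h import *
th=np.radians(-11); S=np.array([610,69])
def pose(phi,r=139): # lever angle phi
    a=th+np.pi/2+phi; return S+r*np.array([np.cos(a),np.sin(a)])
for off in (0,np.pi):
    for phi in (0,.8,1.6):
        q=ctrl.solve_ik([*pose(phi),131],Rd(th+phi+off)); print(off,phi,None if q is None else np.round(q,2))
q0=ctrl.solve_ik([*pose(0,90),330],Rd(th)); print(q0)
ctrl.move_ptp([*pose(0,90),330],Rd(th)); ctrl.hold(.3)
p,W=cloud("wrist"); save("w1.png",p); np.savez("pics/w1.npz",p=p,W=W); print(sensors.read_state()["t"])
E
```

```text
0 0 [ 0.18  0.52  1.4  -0.    1.23  0.37]
0 0.8 [ 0.18  0.31  1.69 -0.    1.14 -0.43]
0 1.6 [ 0.01  0.16  1.88 -0.    1.1  -1.4 ]
3.141592653589793 0 [ 0.18  0.52  1.4  -0.    1.23 -2.77]
3.141592653589793 0.8 [ 0.18  0.31  1.69 -0.    1.14  2.71]
3.141592653589793 1.6 [ 0.01  0.16  1.88 -0.    1.1   1.74]
[ 1.12099885e-01  3.15678227e-01  1.25535158e+00 -4.44089210e-16
  1.57056284e+00  3.04086102e-01]
3.275
```

View pics/w1.png

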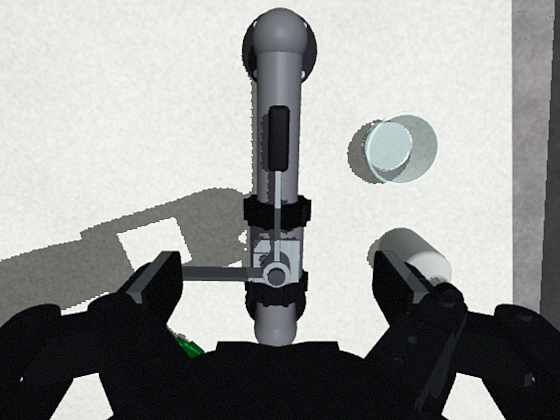

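The grip is at (279,138), the stem cap at (276,274), and the lock-off arm runs to the left at (210,272). I'll fit these now.

```bash
python3 - <<'E'
from h import *
f=np.load("pics/w1.npz"); p=f["p"].max(2); W=f["W"]; z=W[...,2]
def fit(n,box,m):
    a,b,c,d=box; w=W[b:d,a:c][m[b:d,a:c]]; o=w[:,:2]; c0,(l,h),an=cv2.minAreaRect(o.astype(np.float32))
    V=np.linalg.eigh(np.cov(o.T))[1]; ang=np.degrees(np.arctan2(V[1,1],V[0,1]))
    print(n,len(w),"mean",w.mean(0).round(1),"rect",np.round(c0,1),round(l,1),round(h,1),round(an,1),"axis",ang.round(1)); return o
fit("grip",(262,98,296,178),(z>138))
fit("stem",(262,262,290,288),(z>148))
fit("strip",(270,172,286,250),(z>136))
fit("arm",(183,260,255,285),(z>136))
E
```

```text
grip 1399 mean [635.7 201.3 145.7] rect [635.2 198.5] 67.2 19.9 77.3 axis 78.0
stem 303 mean [607.   66.8 152.3] rect [607.8  66.5] 25.1 25.9 35.4 axis 116.3
strip 468 mean [621.4 133.6 144.4] rect [621.4 131.3] 80.5 5.9 78.9 axis 78.4
arm 551 mean [545.1  72.8 143.7] rect [545.3 109.8] 97.9 75.3 90.0 axis 169.9
```

```bash
cat >> h.py <<'E'
TH=np.radians(-11.8); S=np.array([607.3,66.7])
def lev(phi,r=139):
    a=TH+np.pi/2+phi; return S+r*np.array([np.cos(a),np.sin(a)])
E
python3 - <<'E'
from h import *
ctrl.gripper_to(36,20)
ctrl.move_l([*lev(0),200],Rd(TH),vel=250)
print(ctrl.move_l([*lev(0),137],vel=120,threshold=15))
for phi in np.linspace(0.2,1.5,8): ctrl.move_l([*lev(phi),137],Rd(TH+phi),vel=110)
print(ctrl.move_l([*lev(1.66),137],Rd(TH+1.6),vel=40,threshold=12), sensors.read_state()["force"])
ctrl.move_l([*lev(1.57),137],Rd(TH+1.57),vel=60)
ctrl.move_l([*lev(1.57),330],vel=250); ctrl.hold(.2)
p,W=cloud("wrist"); save("w2.png",p); np.savez("pics/w2.npz",p=p,W=W); print(sensors.read_state()["t"])
E
```

```text
False
True [0.91849795 2.165611   0.77524332]
10.2667
```

View pics/w2.png

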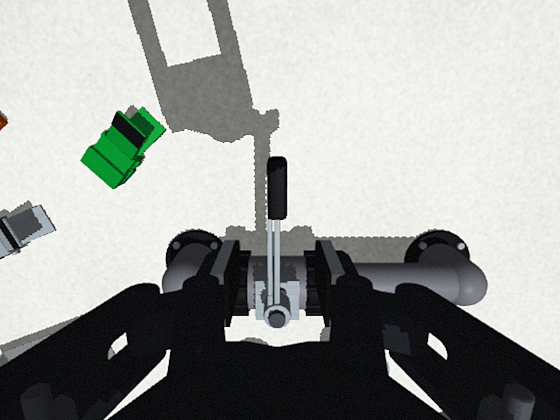

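The lever is now across the pipe, with grip at (277,188) and both strips side by side. Next I'll fit the strips and look at the clamp.

```bash
python3 - <<'E'
from h import *
f=np.load("pics/w2.npz"); W=f["W"]; z=W[...,2]
for n,(a,b,c,d) in dict(grip=(262,150,294,222),pair=(262,228,292,300)).items():
    w=W[b:d,a:c].reshape(-1,3); w=w[(w[:,2]>138)&(w[:,2]<150)]; V=np.linalg.eigh(np.cov(w[:,:2].T))[1]
    u=V[:,1]*np.sign(-V[0,1]); L=(w[:,:2]-S)@u; T=(w[:,:2]-S)@[np.cos(TH+np.pi/2),np.sin(TH+np.pi/2)]
    print(n,len(w),w.mean(0).round(1),"ang",np.degrees(np.arctan2(u[1],u[0])).round(1),"along",L.min().round(),L.max().round(),"valve y",np.percentile(T,[2,50,98]).round(1))
a=np.radians(15)
ctrl.gripper_to(85)
ctrl.move_ptp([488,-305,230],Rd(a)); ctrl.hold(.3)
p,W=cloud("wrist"); save("w3.png",p); np.savez("pics/w3.npz",p=p,W=W); print(sensors.read_state()["t"])
E
```

```text
grip 1264 [469.2  94.5 145.5] ang 168.0 along 107.0 171.0 valve y [-10.8  -1.2   8.6]
pair 766 [545.5  75.1 144.3] ang 167.5 along 20.0 101.0 valve y [-10.7  -3.3   1.9]
12.6833
```

View pics/w3.png

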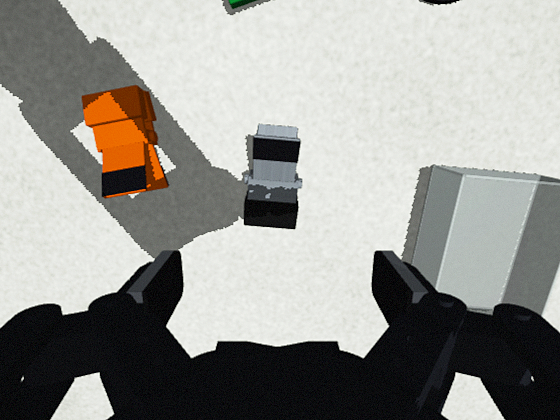

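The clamp's jaws are at (272,208), the pin ends at about (244,178) and (301,183), and the levers at (275,150).

```bash
python3 - <<'E'
from h import *
f=np.load("pics/w3.npz"); p=f["p"]; W=f["W"]
w=W[115:235,235:310].reshape(-1,3); w=w[w[:,2]>10]
J=w[w[:,2]<75]; 
for a in range(8,21,2):
    y=np.radians(a); e=np.array([np.cos(y),np.sin(y)]); g=np.array([-e[1],e[0]])
    U=J[:,:2]@e; V=J[:,:2]@g
    print(a,"y",U.min().round(1),U.max().round(1),"z",V.min().round(1),V.max().round(1))
c0,(l,h),an=cv2.minAreaRect(J[:,:2].astype(np.float32)); print(np.round(c0,1),l,h,an)
for k in [(241,176),(243,178),(246,179),(300,183),(302,183),(304,185),(248,150),(300,155),(245,215),(297,220),(275,128),(275,222)]:
    print(k,W[k[1]-1:k[1]+2,k[0]-1:k[0]+2].reshape(-1,3)[4].round(1))
# per-column edge profile along the jaw
print(np.percentile(J[:,2],[50,90,99,100]).round(1))
E
```

```text
8 y 405.4 465.4 z -418.1 -319.7
10 y 392.4 452.2 z -432.5 -335.0
12 y 379.0 438.5 z -447.2 -349.1
14 y 364.1 424.3 z -462.0 -362.6
16 y 347.9 409.8 z -476.3 -375.6
18 y 331.2 394.8 z -489.9 -388.1
20 y 314.2 379.3 z -503.0 -400.2
[ 482.6 -304.5] 59.731319427490234 97.49594116210938 10.705565452575684
(241, 176) [ 447.3 -312.4    1.1]
(243, 178) [ 450.  -313.9    1.7]
(246, 179) [ 454.8 -308.5   28.6]
(300, 183) [ 509.4 -298.4   26.8]
(302, 183) [ 511.5 -298.1   25.9]
(304, 185) [ 5.177e+02 -3.042e+02 -2.000e-01]
(248, 150) [ 4.480e+02 -2.828e+02 -2.000e-01]
(300, 155) [ 503.9 -273.2    1.3]
(245, 215) [ 462.9 -344.9   32.6]
(297, 220) [ 5.215e+02 -3.458e+02  2.000e-01]
(275, 128) [ 470.3 -252.5    4.6]
(275, 222) [ 495.2 -344.8   30.7]
[35.3 55.3 58.9 61. ]
```

```bash
cat >> h.py <<'E'
def Rt(psi,t): # psi: heading of clamp z (horizontal); t: tool tilt from vertical, positive = body leans to +d
    d=np.array([np.cos(psi),np.sin(psi),0]); e=np.array([d[1],-d[0],0]); u=np.array([0,0,1.])
    z=-np.cos(t)*u-np.sin(t)*d; return np.stack([np.cross(e,z),e,z],1)
def tcp(G,R): return np.asarray(G)-6*R[:,2]
PSI=np.radians(100.7); T0=np.radians(18); PIN=np.array([482.7,-305,21.])
E
python3 - <<'E'
from h import *
f=np.load("pics/w2.npz"); W=f["W"]; p=f["p"].astype(int)
g=(p[...,1]>p[...,0]+40)&(p[...,1]>p[...,2]+40); w=W[g]; print("green",np.nanmin(w,0).round(),np.nanmax(w,0).round())
f=np.load("pics/w3.npz"); W=f["W"]; p=f["p"].astype(int)
g=(p[...,0]>p[...,2]+80)&(p[...,0]>p[...,1]+40); w=W[g]; print("orange",np.nanmin(w,0).round(),np.nanmax(w,0).round())
print(sensors.read_state()["q"].round(2))
R=Rt(PSI,T0); print("pick",ctrl.solve_ik(tcp(PIN+[0,0,4],R),R))
for x,y in [(500,-300),(560,-200),(520,-230),(600,-120),(560,-350)]:
    b=np.arctan2(y,x)
    for k in (-60,-30,0,30,60):
        psi=b+np.radians(k); R=Rt(psi,T0-np.radians(81)); q=ctrl.solve_ik(tcp([x,y,52],R),R)
        if q is not None: print(x,y,k,np.degrees(psi).round(),q.round(2))
E
```

```text
green [ 353. -174.   -1.] [448. -44.  60.]
orange [ 269. -371.   -1.] [ 371. -248.   61.]
[-0.71  0.23  1.57  0.    1.34 -0.97]
pick [-0.60111827  0.41169588  1.85412391 -0.35379078  0.68043907 -0.53338434]
500 -300 -30 -61.0 [-0.41  0.53  2.15  4.04  0.76 -1.97]
500 -300 0 -31.0 [-0.81  0.48  2.28  2.78  0.74 -1.42]
500 -300 30 -1.0 [-1.13  0.53  2.15  1.76  0.95 -1.06]
500 -300 60 29.0 [-1.18  0.65  1.85  1.19  1.26 -0.9 ]
560 -200 -30 -50.0 [-0.22  0.54  2.13  4.05  0.75 -1.99]
560 -200 0 -20.0 [-0.61  0.49  2.26  2.78  0.72 -1.42]
560 -200 30 10.0 [-0.91  0.54  2.13  1.76  0.94 -1.04]
560 -200 60 40.0 [-0.97  0.66  1.83  1.2   1.26 -0.88]
520 -230 -30 -54.0 [-0.28  0.52  2.18  4.03  0.78 -1.95]
520 -230 0 -24.0 [-0.7   0.47  2.32  2.77  0.76 -1.43]
520 -230 30 6.0 [-1.03  0.52  2.18  1.75  0.96 -1.08]
520 -230 60 36.0 [-1.08  0.64  1.88  1.18  1.27 -0.92]
600 -120 -30 -41.0 [-0.08  0.55  2.09  4.06  0.74 -2.01]
600 -120 0 -11.0 [-0.45  0.5   2.22  2.79  0.7  -1.41]
600 -120 30 19.0 [-0.74  0.55  2.09  1.77  0.92 -1.01]
600 -120 60 49.0 [-0.81  0.68  1.79  1.2   1.26 -0.86]
560 -350 -30 -62.0 [-0.45  0.6   1.98  4.1   0.69 -2.08]
560 -350 0 -32.0 [-0.78  0.54  2.11  2.81  0.63 -1.4 ]
560 -350 30 -2.0 [-1.05  0.6   1.98  1.77  0.88 -0.94]
560 -350 60 28.0 [-1.12  0.73  1.67  1.22  1.25 -0.79]
```

```bash
python3 - <<'E'
from h import *
R0=Rt(PSI,T0); G=PIN+[0,0,4]; P=tcp(G,R0)
ctrl.move_l(P-70*R0[:,2],R0,vel=200)
print("touch",ctrl.move_l(P,vel=90,threshold=10),sensors.read_state()["eef_pos"].round(1),P.round(1))
print(ctrl.gripper_to(50,45)); s=sensors.read_state(); print(s["grip_width"],s["grasp_force"])
ctrl.move_l(s["eef_pos"]+[0,0,140],vel=150); s=sensors.read_state(); print(s["grip_width"],s["grasp_force"],s["t"])
psi=np.radians(34); R1=Rt(psi,T0-np.radians(81)); off=R1@(R0.T@[0,0,-4.])
tgt=tcp(np.array([540,-260,48.])-off,R1)
ctrl.move_ptp(tgt+[0,0,60],R1); ctrl.hold(.2)
s=sensors.read_state(); print(s["grip_width"],s["grasp_force"],s["t"],s["eef_pos"].round(1),(tgt+[0,0,60]).round(1))
for n in ("side","scene"):
    p,W=cloud(n); K=optics.camera_params(n); c=K["R"]@[540,-260,110]+K["t"]; u=(K["mtx"]@c)[:2]/c[2]; u=u.astype(int); print(n,u)
    save(f"held_{n}.png",p,(max(u[0]-70,0),max(u[1]-70,0),u[0]+70,u[1]+70),4)
E
```

```text
touch False [ 482.7 -303.4   31.1] [ 482.4 -303.2   30.7]
False
58.6196619012869 47.03767418861389
58.304285246476574 48.437697887420654 15.9
58.450942470330375 48.607152700424194 17.3917 [ 532.7 -264.6  111.7] [ 532.3 -265.2  111.3]
side [303 144]
scene [243 157]
```

View pics/held_side.png

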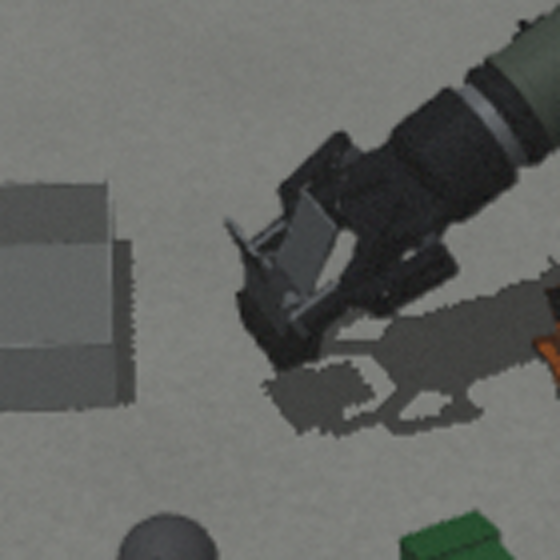

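The clamp is held between the fingers with its levers up and jaws down. I'll set it down, let go and back off.

```bash
python3 - <<'E'
from h import *
s=sensors.read_state(); x=s["eef_pos"]; R1=s["eef_rot"]
print("contact",ctrl.move_l(x-[0,0,54],vel=120,threshold=8))
print("contact",ctrl.move_l(sensors.read_state()["eef_pos"]-[0,0,14],vel=15,threshold=5),(x-sensors.read_state()["eef_pos"]).round(1),sensors.read_state()["force"].round(1))
ctrl.hold(.2); ctrl.gripper_to(85); ctrl.hold(.2)
x=sensors.read_state()["eef_pos"]; ctrl.move_l(x-110*R1[:,2],vel=150)
psi=np.radians(34)
R=Rd(psi)  # closing line along clamp x
ctrl.move_ptp([540,-260,260],R) if ctrl.solve_ik([540,-260,260],R) is not None else print("no ik"); ctrl.hold(.2)
s=sensors.read_state(); print(s["t"],s["q"].round(2))
p,W=cloud("wrist"); save("w5.png",p); np.savez("pics/w5.npz",p=p,W=W)
for n in ("side","scene"):
    _,V=cloud(n); w=V.reshape(-1,3); w=w[(abs(w[:,0]-540)<70)&(abs(w[:,1]+260)<70)&(w[:,2]>8)&(w[:,2]<125)]; print(n,len(w),w.min(0).round(),w.max(0).round())
E
```

```text
contact False
contact True [-0.3 -0.  60.7] [-0.3 -1.   2.9]
21.5333 [-0.6   0.26  1.48  0.    1.41 -1.19]
side 607 [ 507. -292.    8.] [ 577. -223.  104.]
scene 843 [ 506. -290.    8.] [ 578. -225.  104.]
```

View pics/w5.png

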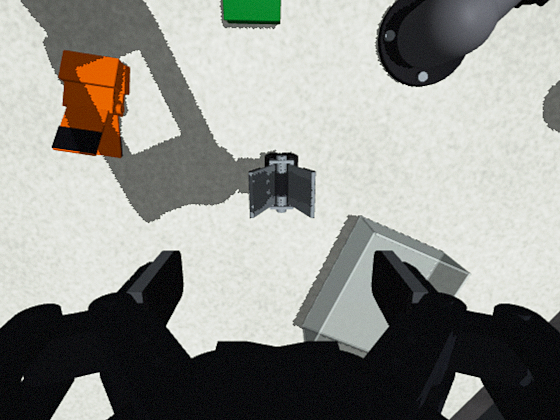

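The clamp stands upright, with the lever plates at (260,190) and (303,190). I'll measure the lever tops.

```bash
python3 - <<'E'
from h import *
f=np.load("pics/w5.npz"); W=f["W"]
w=W[140:230,235:330].reshape(-1,3)
for lo in (92,80,60):
    t=w[(w[:,2]>lo)]; c,(l,h),an=cv2.minAreaRect(t[:,:2].astype(np.float32)); print(lo,len(t),np.round(c,1),round(l,1),round(h,1),round(an,1),t[:,2].max().round(1))
m=w[(w[:,2]>40)&(w[:,2]<60)]; print(len(m),m.mean(0).round(1))
# two lever lines at top
psi=np.radians(34); e=np.array([np.cos(psi),np.sin(psi)]); t=w[w[:,2]>90]; U=(t[:,:2]-[540,-260])@e
for sgn in (1,-1):
    k=t[sgn*U>10]; V=np.linalg.eigh(np.cov(k[:,:2].T))[1]; print(sgn,len(k),k.mean(0).round(1),np.degrees(np.arctan2(V[1,1],V[0,1])).round(1)%180,k[:,2].max().round(1),U[sgn*U>10].min().round(1),U[sgn*U>10].max().round(1))
print(ctrl.solve_ik([540,-260,96],Rd(psi)), ctrl.solve_ik([*lev(1.571,66),300],Rd(TH+np.pi/2)))
E
```

```text
92 817 [ 539.4 -258.7] 59.0 42.7 34.0 103.4
80 1341 [ 539.2 -258.4] 59.1 42.9 33.4 103.4
60 2076 [ 539.2 -258.4] 59.1 42.9 33.4 103.4
1074 [ 538.7 -257.6   54.4]
1 463 [ 559.6 -243.7   97.6] 124.0 103.4 21.1 29.8
-1 449 [ 517.7 -271.8   97.8] 124.2 102.7 -29.3 -20.7
[-5.93050448e-01  4.29891060e-01  1.60877577e+00 -4.44089210e-16
  1.10292582e+00 -1.18646239e+00] [-1.10955725e-02  1.19074137e-01  1.55166375e+00 -4.44089210e-16
  1.47085476e+00 -1.37594305e+00]
```

```bash
python3 - <<'E'
from h import *
psi=np.radians(34); C=[539.4,-258.6]
ctrl.move_l([*C,150],Rd(psi),vel=200)
print("touch",ctrl.move_l([*C,96],vel=80,threshold=8))
ctrl.gripper_to(26,40); s=sensors.read_state(); print(s["grip_width"],s["grasp_force"],s["force"].round(1))
ctrl.move_l([*C,300],vel=200); s=sensors.read_state(); print(s["grip_width"],s["grasp_force"])
yv=np.array([np.cos(TH+np.pi/2),np.sin(TH+np.pi/2)]); T=lev(np.pi/2,66)-3.8*yv; print(T)
ctrl.move_ptp([*T,300],Rd(TH+np.pi/2)); ctrl.move_l([*T,252],vel=120); ctrl.hold(.2)
p,W=cloud("wrist"); save("w6.png",p,(200,150,360,270),5); np.savez("pics/w6.npz",p=p,W=W)
s=sensors.read_state(); print(s["grip_width"],s["grasp_force"],s["t"],s["eef_pos"])
E
```

```text
touch False
26.533024007805167 14.133598620537668 [ 1.3  4.  12. ]
26.56199243578729 9.009311380796134
[541.91766734  76.47704334]
26.31101210817877 9.010372459888458 27.0333 [542.61409815  76.44329839 253.17976426]
```

View pics/w6.png

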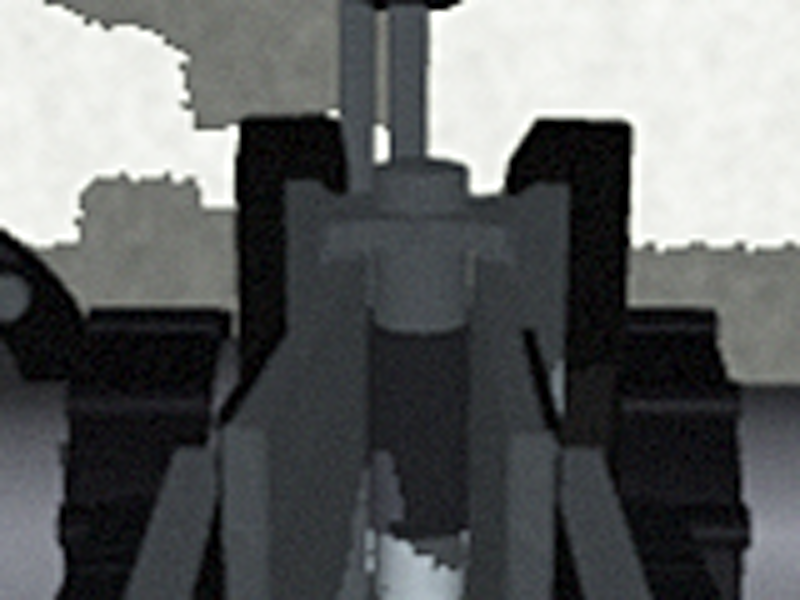

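The strips are centred at crop column 386, on the tool plane. The jaws are centred at about 434, so the clamp leans to +y in the grip. I'll measure the lean and correct for it.

```bash
python3 - <<'E'
from h import *
f=np.load("pics/w6.npz"); W=f["W"]; p=f["p"].max(2); s=sensors.read_state()
Q=(W-s["eef_pos"])@s["eef_rot"]
for r in (176,179,182): 
    q=Q[r,240:335]; m=(q[:,2]<105)&(q[:,2]>60); q=q[m]; print(r,len(q),"tool y",q[:,1].min().round(1),q[:,1].max().round(1),"z",np.median(q[:,2]).round(1),np.flatnonzero(m)[[0,-1]]+240)
for r in (155,160,165):
    q=Q[r,255:300]; m=(q[:,2]<125)&(q[:,2]>95); q=q[m]; print("strip",r,len(q),q[:,1].min().round(1),q[:,1].max().round(1),np.median(q[:,2]).round(1))
for r in (184,188,190): # pin head
    q=Q[r,276:293]; print("pin",r,q[:,1].min().round(1),q[:,1].max().round(1),np.median(q[:,2]).round(1))
for r in (250,258): # levers / pads
    q=Q[r,240:318]; m=q[:,2]<40; print("lev",r,q[m][:,1].min().round(1),q[m][:,1].max().round(1),np.round(q[::6,1:],0).tolist())
E
```

```text
176 43 tool y -19.8 31.2 z 83.9 [248 326]
179 43 tool y -18.9 30.8 z 74.2 [248 326]
182 48 tool y -19.1 31.0 z 69.2 [247 326]
strip 155 14 -7.4 4.8 108.5
strip 160 15 -7.3 4.8 108.5
strip 165 15 -7.4 4.9 108.5
pin 184 -1.5 7.3 51.1
pin 188 -1.5 7.3 50.3
pin 190 -1.5 7.3 50.9
lev 250 -16.6 16.2 [[-17.0, 7.0], [-13.0, -2.0], [-11.0, -3.0], [-9.0, 7.0], [-7.0, 21.0], [-5.0, 39.0], [-1.0, 50.0], [2.0, 48.0], [5.0, 48.0], [9.0, 47.0], [9.0, 3.0], [10.0, -4.0], [14.0, 8.0]]
lev 258 -15.9 15.2 [[-16.0, 0.0], [-13.0, -2.0], [-11.0, -3.0], [-9.0, 7.0], [-7.0, 21.0], [-5.0, 40.0], [-1.0, 53.0], [2.0, 50.0], [5.0, 51.0], [9.0, 45.0], [8.0, 1.0], [10.0, -4.0], [13.0, -1.0]]
```

```bash
python3 - <<'E'
from h import *
from scipy.spatial.transform import Rotation as Ro
s0=sensors.read_state(); R=Rd(TH+np.pi/2); yv=R[:,1]
Rn=R@Ro.from_euler("x",4,degrees=True).as_matrix(); off=Rn@[0,2.9,50.5]
st=s0["eef_pos"]-1.3*yv; cmd_err=s0["eef_pos"]-np.array([541.92,76.48,252])
def go(z,**k): return ctrl.move_l(np.array([st[0],st[1],z])-off-cmd_err*[1,1,0],Rn,**k)
go(203,vel=40); ctrl.hold(.2)
p,W=cloud("wrist"); s=sensors.read_state(); Q=(W-s["eef_pos"])@R   # axes: upright valve frame
for r in range(168,192,4):
    q=Q[r,235:340]; m=(q[:,2]<105)&(q[:,2]>60); q=q[m]; 
    if len(q)>10: print(r,len(q),"jaw y",q[:,1].min().round(1),q[:,1].max().round(1),np.median(q[:,2]).round(1))
for r in (150,156,162):
    q=Q[r,250:305]; m=(q[:,2]<125)&(q[:,2]>95); q=q[m]; 
    if len(q): print("strip",r,len(q),q[:,1].min().round(1),q[:,1].max().round(1))
np.save("pics/st.npy",np.r_[st,off,cmd_err]); print(s["t"],s["grip_width"],s["force"].round(1))
E
```

```text
176 43 jaw y -25.7 25.1 84.6
180 46 jaw y -23.3 25.1 71.8
184 48 jaw y -23.8 25.3 68.8
188 51 jaw y -23.9 25.6 67.5
strip 150 23 -5.9 10.7
strip 156 16 -6.2 6.5
strip 162 16 -6.3 5.9
27.5333 25.886343551450025 [ 0.4  0.2 -1.7]
```

Jaws are centred at +0.5 and strips at 0, upright. Now I'll lower the clamp, release it and check.

```bash
python3 - <<'E'
from h import *
a=np.load("pics/st.npy"); st,off,ce=a[:3],a[3:6],a[6:]; Rn=sensors.read_state()["eef_rot"]
def go(z,**k): return ctrl.move_l(np.array([st[0],st[1],z])-off-ce*[1,1,0],**k)
print("touch",go(165.5,vel=35,threshold=10)); s=sensors.read_state(); print((s["eef_pos"]+off).round(1),s["force"].round(1))
if s["eef_pos"][2]+off[2]<171:
    ctrl.gripper_to(50,40); ctrl.gripper_to(85); ctrl.hold(.2)
    x=sensors.read_state()["eef_pos"]; ctrl.move_l(x-130*Rn[:,2],vel=150)
    ctrl.move_l([x[0],x[1]-10,x[2]+110],Rd(TH+np.pi/2),vel=150); ctrl.hold(.3)
    s=sensors.read_state(); print(s["t"])
    for n in ("side","scene"):
        p,W=cloud(n); w=W.reshape(-1,3); w=w[(abs(w[:,0]-542)<55)&(abs(w[:,1]-77)<45)&(w[:,2]>150)&(w[:,2]<240)]; print(n,len(w),w.mean(0).round(1),w.min(0).round(),w.max(0).round())
        if n=="side": save("end.png",p,(170,140,370,290),4)
E
```

```text
touch False
[541.9  75.2 165.9] [-0.2 -0.6 -1.6]
31.4083
side 863 [540.5  79.7 189.8] [513.  53. 150.] [571. 104. 222.]
scene 1240 [545.3  77.5 189.7] [513.  51. 150.] [572. 102. 222.]
```

View pics/end.png

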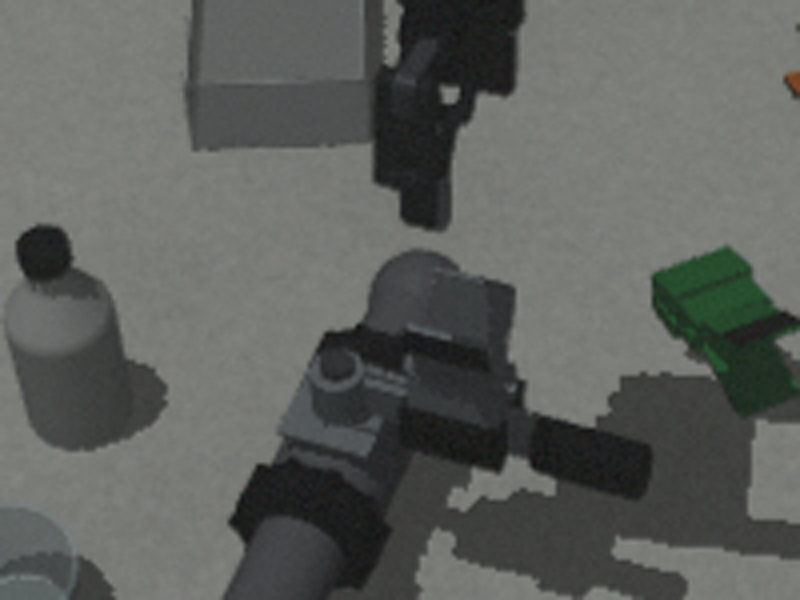

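The clamp sits upright over both strips at crop (455,400), between the hub and the black grip. Its lever tops are at 222 mm, so its jaw ends are about 120 mm up. The gripper is clear, so I'm handing the job in.

```bash
python3 -c "
from plant import ctrl
print(ctrl.finish_job())"
```

```text
the job is handed in; nothing more can be done
None
```

The lever is shut across the pipe beside the lock-off arm, the clamp is clipped upright over both strips, the tub, bottle and dish were not touched, and the job was handed in at about 31 s of the allowed 72 s.

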